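# Clear the till bench, each thing with its own kind

### The job

Clear the till bench by putting every loose thing with its own kind: stand the tall receipt roll upright in the tray that already holds a tall roll and both short receipt rolls upright in the tray that already holds a short roll, lay the black power adapter flat in the tray with the other adapter, and nest the slim cup upright, fully home, inside the wide low cup, which stays standing on the bench. Rolls and adapter must rest on the tray's floor, not on its rim or on each other. Do not knock over the potted plant.

Things in the scene. Friction and masses are not known exactly. Their poses are not given: they have to be found in the camera images.
- tall_roll: loose white receipt-paper roll standing on end, the larger kind: 80 tall, diameter 56. Origin: centre of its underside, z up along its axis; starts on the bench, weight 0.12 to 0.22 kg. Sizes in mm.
- short_roll_a: loose white receipt-paper roll standing on end, the smaller kind: 57 tall, diameter 42. Origin: centre of its underside, z up along its axis; weight 0.05 to 0.1 kg. Sizes in mm.
- short_roll_b: a second loose short roll, just like short_roll_a: 57 tall, diameter 42, origin at the centre of its underside. Sizes in mm.
- adapter: loose black power-adapter brick lying flat: 90 long (its x), 46 wide (its y), 40 high, either end alike for this job, a thin grey label on top. Origin: centre of its underside, z up; weight 0.18 to 0.33 kg. Sizes in mm.
- slim_cup: loose slim white plastic cup, open end up, empty, tapered: 82 tall, outer diameter 44 at the foot and 59 at the rim, wall 2.5. Origin: centre of its underside, z up; weight 0.035 to 0.065 kg. Nested in the wide cup its foot rests on that cup's inner floor and its top 38 mm stick out above that cup's rim. Sizes in mm.
- wide_cup: loose wide, low white ceramic cup without handle, open end up, empty, tapered: 48 tall, outer diameter 60 at the foot and 78 at the rim, wall 3, floor 4 thick (inside diameter 72 at the mouth, about 54 at the floor). Origin: centre of its underside, z up; 0.25 kg. It may stay where it is. Sizes in mm.
- tray_tall: one of three identical shallow grey plastic trays, fixed to the bench, side by side to the robot's left; outer 218 x 88 x 14 high, inside 210 (its x) x 80 (its y), walls and floor 4 thick. Origin: centre of its underside, z up; its long x axis points roughly away from the robot. What tells it apart is the example fixed in it at its +x (far) end: a tall roll (80 tall, diameter 56) standing at x = +70, y = 0. Free floor from x = -105 to +42. Sizes in mm.
- tray_short: one of three identical shallow grey plastic trays, fixed to the bench, side by side to the robot's left; outer 218 x 88 x 14 high, inside 210 (its x) x 80 (its y), walls and floor 4 thick. Origin: centre of its underside, z up; its long x axis points roughly away from the robot. What tells it apart is the example fixed in it at its +x (far) end: a short roll (57 tall, diameter 42) standing at x = +77, y = 0. Free floor from x = -105 to +56. Sizes in mm.
- tray_adapter: one of three identical shallow grey plastic trays, fixed to the bench, side by side to the robot's left; outer 218 x 88 x 14 high, inside 210 (its x) x 80 (its y), walls and floor 4 thick. Origin: centre of its underside, z up; its long x axis points roughly away from the robot. What tells it apart is the example fixed in it at its +x (far) end: a black adapter (90 x 46 x 40) lying lengthwise with its centre at x = +55, y = 0. Free floor from x = -105 to +10. Sizes in mm.
- plant: loose small potted plant, a bystander among the things: terracotta pot 44 high, diameter 62 at the top, green leaves spreading to about 71 across, 77 high in all. Origin: centre of its underside. Not to be knocked over. Sizes in mm.

How it is judged (in metres and radians):
At the end, for the whole second after the job is handed in: Rolls stand and adapter lies on the floor of the tray of their kind, underside under 8 mm above the tray's, within 0.1 rad of upright; slim cup home in the wide cup (axes within 10 mm, feet within 8 mm), which stands on the bench, both within 0.1 rad of upright; plant upright; all at rest (x of tall_roll in the frame of tray_tall between -0.09 and 0.09 m and y of tall_roll in the frame of tray_tall between -0.02 and 0.02 m and z of tall_roll in the frame of tray_tall between 0.001 and 0.008 m and angle between each of tall_roll, short_roll_a, short_roll_b, adapter, slim_cup, wide_cup's own z axis and vertical below 0.1 rad and linear speed of each of tall_roll, short_roll_a, short_roll_b, adapter, slim_cup, wide_cup below 0.02 m/s and angular speed of each of tall_roll, short_roll_a, short_roll_b, adapter, slim_cup below 0.2 rad/s and x of short_roll_a in the frame of tray_short between -0.09 and 0.09 m and y of short_roll_a in the frame of tray_short between -0.025 and 0.025 m and z of short_roll_a in the frame of tray_short between 0.001 and 0.008 m and x of short_roll_b in the frame of tray_short between -0.09 and 0.09 m and y of short_roll_b in the frame of tray_short between -0.025 and 0.025 m and z of short_roll_b in the frame of tray_short between 0.001 and 0.008 m and x of adapter in the frame of tray_adapter between -0.07 and 0.07 m and y of adapter in the frame of tray_adapter between -0.025 and 0.025 m and z of adapter in the frame of tray_adapter between 0.001 and 0.008 m and horizontal distance between slim_cup and wide_cup below 0.01 m and z of slim_cup in the frame of wide_cup between 0.001 and 0.008 m and height (world z) of wide_cup below 0.003 m and angle between plant's own z axis and vertical below 0.2 rad); the robot touches nothing.
It fails at once if the potted plant is knocked over (angle between plant's own z axis and vertical above 0.6 rad).
It also fails if it takes over 144 s, if anything falls off the work surface, if the arm or the gripper's body presses on something with over 40 N, if the wrist force passes 120 N, or if a joint passes its speed limit or range.

### The arm

A 6-joint arm with a two-finger parallel gripper is mounted at the origin on the work surface. World frame = base frame: x ahead of the robot, y to its left, z up, the work surface at z = 0. Lengths are in mm, angles in rad, forces in N, time in s.
With the tool pointing down it reaches from about 350 to 775 mm from the base axis. Payload 7.3 kg.
Tool frame: the origin (TCP) lies at the very end of the fingers, on their centre line; the grasp point (between the pads) lies bot.grip_point_offset behind it (bot.grip_point_offset is the distance from the TCP to the grasp point, in mm); z points along the fingers, y is the line along which they close (so a half turn about z gives the same grasp; the last joint's range is limited). The gripper opens to 92 mm and grips with 3 to 60 N. Pads are 19 mm wide; open, the fingers measure 130 mm over their backs; the gripper's body (75 mm by 190 mm) begins 47 mm behind the grasp point.
Start: joints at [-0.146, 0.342, 1.524, -0, 1.275, -0.146], TCP at [525.021, 0.019, 200.941] pointing down, gripper open.
Joint ranges: [-2.53, 2.53], [-0.77, 2.02], [0.04, 2.7], [-1, 4.14], [0.28, 2.66], [-3.11, 3.11]. Speed limits (rad/s): [2.57, 2.57, 3.14, 3.14, 3.14, 3.14].

### API

Orientations are given as [roll, pitch, yaw] about the fixed x, y, z axes, in that order (R = Rz(yaw) Ry(pitch) Rx(roll)).
In Python, from plant import bot gives the robot as it stands. The module is installed in compiled form; this text tells all that it offers.
- The arm moves only by the tool carry_out, never from a script. Its argument "plan" is a list of rows, each an object of numbers: "tx", "ty", "tz": the shift along the world's x, y, z in mm; "rx", "ry", "rz": the turn, a rotation vector about the world's x, y, z in rad. A call has 1 to 12 rows; each row shifts and turns the commanded pose from where the row before left it; what a row does not reach is not made up. A row lasts 1/10 s, in which the tool goes at most 50 mm and 8.59 degrees, less where a joint would pass 70% of its speed; a pose out of reach is approached as far as the arm can. A call with a gripper value outside its range is refused whole. "gripper" is the closure, from 0 (fully open) to 1 (shut), set as the call begins (left out, the last holds). The fingers move at their own pace and stop on an object; the grip force is fixed at half the most. Time passes only in rows, so rows that do not move let the fingers close. It gives the time, the measured TCP pose, the force, the opening and the grip force at its end, in the units of the state.
- bot.get_obs(): the state, without advancing time (a new reading comes with each control period).
- bot.capture(name): name is "scene" or "side" or "wrist"; returns the picture (400x640x3 uint8, red, green, blue); there is no depth.
- bot.camera_model(name): a dict with "camera_matrix" (3x3 intrinsics, pixels), "R" (3x3) and "t" (3): a world point X has camera coordinates R X + t. Camera axes: x right, y down, z forward; pixel columns grow to the right and rows downward; lengths in mm; the calibration is good to about 2 mm. A picture is of the moment at which its call begins: read the wrist's pose just before it. camera_model takes no time and is no camera call; for the wrist camera it gives the pose at the moment of the call.
- bot.close_job(): hands the job in; it is judged then, once.
The state is a dict: "time": time; "joint_positions": joint angles; "dq": joint speeds; "tau": joint torques, N m; "tool_pos": TCP position; "tcp_rot": TCP orientation; "contact_force": force on the tool from outside, world axes, zero at the start; "moment": the same for the moment, N m; "grip_width": finger opening in mm; "finger_force": force on a finger pad.
Only numpy, scipy, OpenCV 4.12 (cv2) and the standard library are available. Lean on these libraries where they do the work, as an engineer would, in place of code of your own. Each camera call takes 0.05 s, during which the arm holds its last target. There are 200 camera calls.

## Working session

There is one attempt and no reset: what is moved stays moved. The work goes in short steps, Python scripts to look and compute and a tool call to move; the robot and the scene stay as the last step left them, time stands still between calls to the robot, and variables do not carry over. Pictures are saved under pics/ and viewed, at most 14 in all, crops included, and the job is handed in when it is done.

Besides the shell and the picture viewer there is one more tool, called after "Call:" as name([rows], argument=value, ...), one row to a line, values as JSON. carry_out: Moves the arm, as the interface text tells. Its arguments: {"type":"object","properties":{"plan":{"type":"array"},"gripper":{"type":"number"}},"required":["plan"]}

```bash
mkdir -p pics
python3 - <<'E'
from plant import bot
import cv2
print(bot.get_obs()); print(bot.grip_point_offset)
for n in("scene","side","wrist"):
    m=bot.camera_model(n);print(n,m)
    cv2.imwrite(f"pics/{n}0.png",bot.capture(n)[:,:,::-1])
E
```

```text
{'time': 0.0, 'joint_positions': array([-1.46019439e-01,  3.42726787e-01,  1.52503544e+00, -3.46967265e-05,
        1.27539867e+00, -1.45990083e-01]), 'dq': array([-0.0003798 ,  0.00039475,  0.00022777, -0.00012668,  0.00102882,
        0.001355  ]), 'tau': array([ 7.61924657e-04, -4.31245601e+01, -2.44219762e+01,  7.17750052e-02,
        5.59406646e-02, -1.04314388e-04]), 'tool_pos': array([5.24542114e+02, 6.78553223e-02, 2.00236459e+02]), 'tcp_rot': array([-3.14003626e+00, -1.95311518e-04,  1.57077695e+00]), 'contact_force': array([-0.47059071, -0.89055297,  0.37547999]), 'moment': array([-0.03388853, -0.02807251,  0.01546786]), 'finger_force': 0.0, 'grip_width': 91.57723619101738}
18.8
scene {'camera_matrix': array([[393.53389373,   0.        , 322.89405478],
       [  0.        , 393.53389373, 197.01760888],
       [  0.        ,   0.        ,   1.        ]]), 'R': array([[ 0.77975518,  0.62585267,  0.0170379 ],
       [ 0.51210452, -0.62190722, -0.59243596],
       [-0.36018163,  0.47068019, -0.80543736]]), 't': array([-412.7807666 , -275.96204466, 1190.91689804])}
side {'camera_matrix': array([[477.26441043,   0.        , 328.54583365],
       [  0.        , 477.26441043, 201.56392149],
       [  0.        ,   0.        ,   1.        ]]), 'R': array([[-0.94271182, -0.33360553, -0.00133308],
       [-0.22177879,  0.62968379, -0.74452165],
       [ 0.24921596, -0.70157371, -0.66759698]]), 't': array([ 502.96198653,  160.2024437 , 1199.13439409])}
wrist {'camera_matrix': array([[314.57918823,   0.        , 317.38508308],
       [  0.        , 314.57918823, 202.82601156],
       [  0.        ,   0.        ,   1.        ]]), 'R': array([[ 9.99998369e-01, -2.50272763e-04, -1.78876166e-03],
       [ 2.96312556e-04, -9.54203398e-01,  2.99158465e-01],
       [-1.78171367e-03, -2.99158507e-01, -9.54201767e-01]]), 't': array([-524.16518376,  -37.12904837,  391.46361407])}
```

View pics/scene0.png

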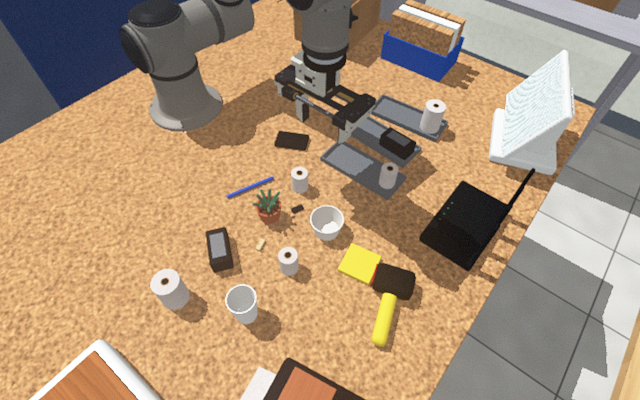

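View pics/side0.png

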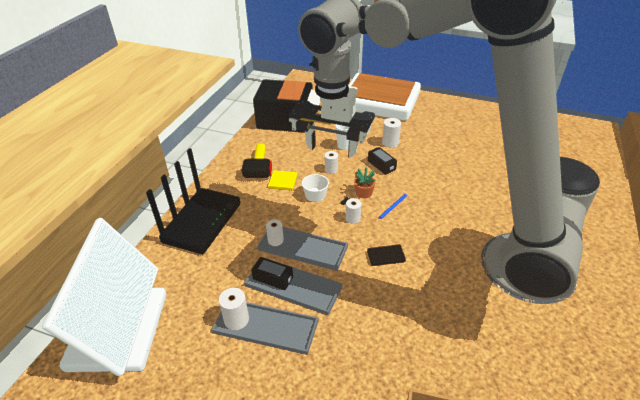

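View pics/wrist0.png

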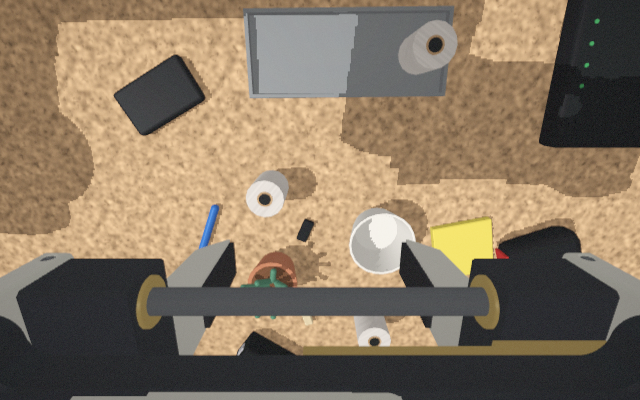

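Scene: tall roll (168,290), slim cup (241,303), adapter (219,250), short rolls (288,260) and (299,178), plant (267,205), wide cup (326,223), trays upper right (nearest = short, middle = adapter, far = tall). The side view confirms this. In the wrist view, the gripper covers rows below 240. Next: rough positions, then wrist views from two places.

```bash
cat > h.py <<'E'
import numpy as np, cv2
from plant import bot
def ray(m,uv):
    d=m["R"].T@np.linalg.solve(m["camera_matrix"],[uv[0],uv[1],1.]); return -m["R"].T@m["t"], d/np.linalg.norm(d)
def onplane(m,uv,z):
    c,d=ray(m,uv); return c+d*(z-c[2])/d[2]
def tri(obs):
    A=np.zeros((3,3));b=np.zeros(3);L=[ray(m,uv) for m,uv in obs]
    for c,d in L:
        P=np.eye(3)-np.outer(d,d);A+=P;b+=P@c
    X=np.linalg.solve(A,b); return X,[np.linalg.norm(np.cross(d,X-c)) for c,d in L]
def snap(name,fn):
    m=bot.camera_model(name);im=bot.capture(name);cv2.imwrite(f"pics/{fn}.png",im[:,:,::-1]);np.savez(f"pics/{fn}.npz",im=im,R=m["R"],t=m["t"],camera_matrix=m["camera_matrix"]);return m,im
def load(fn):
    d=np.load(f"pics/{fn}.npz");return dict(d),d["im"]
E
python3 - <<'E'
from h import *
m=bot.camera_model("scene")
for n,p,z in [("tall",(165,280),80),("slim",(241,297),82),("adap",(219,247),40),("sa",(288,255),57),("sb",(299,173),57),("plant",(267,200),60),("wide",(326,217),48),("tS",(389,172),57),("tA",(400,142),40),("tT",(434,106),80)]:
    print(n,onplane(m,p,z).round())
E
```

```text
tall [ 456. -406.   80.]
slim [ 597. -337.   82.]
adap [ 460. -279.   40.]
sa [ 597. -204.   57.]
sb [467. -18.  57.]
plant [ 465. -129.   60.]
wide [596. -73.  48.]
tS [637. 126.  57.]
tA [596. 248.  40.]
tT [611. 388.  80.]
```

Call:
carry_out([
  {"tz":40,"ty":-30},
  {"tz":40,"ty":-30},
  {"tz":20,"ty":-45},
  {"ty":-50},
  {"ty":-50},
  {"ty":-45},
  {"tx":0},
  {"tx":0},
])

```text
invalid input at $.plan[0]: expected keys tx, ty, tz, rx, ry, rz
```

Call:
carry_out([
  {"tx":0,"ty":-30,"tz":40,"rx":0,"ry":0,"rz":0},
  {"tx":0,"ty":-30,"tz":40,"rx":0,"ry":0,"rz":0},
  {"tx":0,"ty":-45,"tz":20,"rx":0,"ry":0,"rz":0},
  {"tx":0,"ty":-45,"tz":0,"rx":0,"ry":0,"rz":0},
  {"tx":0,"ty":-45,"tz":0,"rx":0,"ry":0,"rz":0},
  {"tx":0,"ty":-45,"tz":0,"rx":0,"ry":0,"rz":0},
  {"tx":0,"ty":0,"tz":0,"rx":0,"ry":0,"rz":0},
  {"tx":0,"ty":0,"tz":0,"rx":0,"ry":0,"rz":0},
])

```text
time: 0.95
tool_pos: [524.6, -240.6, 300.1]
tcp_rot: [-3.14, -0.001, 1.569]
contact_force: [0.0, 0.9, -0.2]
grip_width: 91.7
finger_force: 0.0
```

Run:
```python
from h import *
print(bot.get_obs()['tool_pos'],bot.get_obs()['tcp_rot'])
snap("wrist","w1"); snap("scene","s1")
```

```text
[ 524.61104936 -240.61157909  300.11024525] [-3.14042140e+00 -1.23371304e-03  1.56862282e+00]
```

View pics/w1.png

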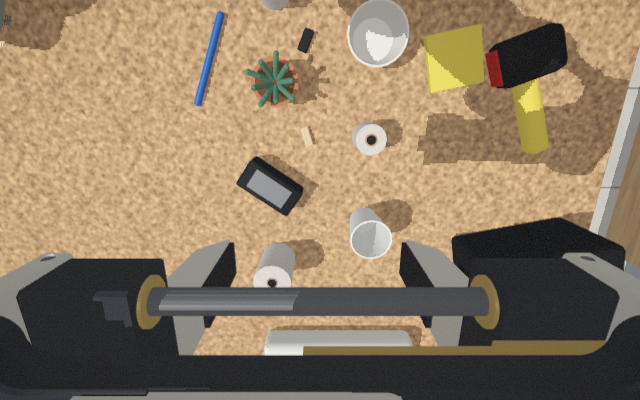

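The wrist view shows the adapter (270,187), short roll hole (371,139), slim cup rim (371,240), tall roll hole (272,283), and wide cup (378,32). I'll take more views along the y axis.

Call:
carry_out([
  {"tx":0,"ty":-45,"tz":0,"rx":0,"ry":0,"rz":0},
  {"tx":0,"ty":-45,"tz":0,"rx":0,"ry":0,"rz":0},
  {"tx":0,"ty":0,"tz":0,"rx":0,"ry":0,"rz":0},
  {"tx":0,"ty":0,"tz":0,"rx":0,"ry":0,"rz":0},
])

```text
time: 1.45
tool_pos: [525.2, -329.1, 300.6]
tcp_rot: [-3.141, -0.001, 1.571]
contact_force: [0.2, 0.3, -0.1]
grip_width: 91.8
finger_force: 0.0
```

```bash
python3 -c "
from h import *
snap('wrist','w2')"
```

Call:
carry_out([
  {"tx":0,"ty":45,"tz":0,"rx":0,"ry":0,"rz":0},
  {"tx":0,"ty":45,"tz":0,"rx":0,"ry":0,"rz":0},
  {"tx":0,"ty":45,"tz":0,"rx":0,"ry":0,"rz":0},
  {"tx":0,"ty":45,"tz":0,"rx":0,"ry":0,"rz":0},
  {"tx":0,"ty":45,"tz":0,"rx":0,"ry":0,"rz":0},
  {"tx":0,"ty":0,"tz":0,"rx":0,"ry":0,"rz":0},
  {"tx":0,"ty":0,"tz":0,"rx":0,"ry":0,"rz":0},
])

```text
time: 2.2
tool_pos: [524.9, -102.6, 301.8]
tcp_rot: [3.14, 0.001, 1.575]
contact_force: [-0.0, 0.0, 0.2]
grip_width: 92.2
finger_force: 0.0
```

```bash
python3 -c "
from h import *
snap('wrist','w3')"
```

Call:
carry_out([
  {"tx":0,"ty":45,"tz":0,"rx":0,"ry":0,"rz":0},
  {"tx":0,"ty":45,"tz":0,"rx":0,"ry":0,"rz":0},
  {"tx":0,"ty":45,"tz":0,"rx":0,"ry":0,"rz":0},
  {"tx":0,"ty":45,"tz":0,"rx":0,"ry":0,"rz":0},
  {"tx":0,"ty":45,"tz":0,"rx":0,"ry":0,"rz":0},
  {"tx":0,"ty":45,"tz":0,"rx":0,"ry":0,"rz":0},
  {"tx":0,"ty":0,"tz":0,"rx":0,"ry":0,"rz":0},
  {"tx":0,"ty":0,"tz":0,"rx":0,"ry":0,"rz":0},
])

```text
time: 3.05
tool_pos: [525.2, 164.9, 300.6]
tcp_rot: [-3.141, 0.001, 1.572]
contact_force: [-0.1, -1.1, -1.0]
grip_width: 91.7
finger_force: 0.0
```

```bash
python3 -c "
from h import *
snap('wrist','w4')"
```

Call:
carry_out([
  {"tx":0,"ty":45,"tz":0,"rx":0,"ry":0,"rz":0},
  {"tx":0,"ty":45,"tz":0,"rx":0,"ry":0,"rz":0},
  {"tx":0,"ty":45,"tz":0,"rx":0,"ry":0,"rz":0},
  {"tx":0,"ty":0,"tz":0,"rx":0,"ry":0,"rz":0},
  {"tx":0,"ty":0,"tz":0,"rx":0,"ry":0,"rz":0},
])

```text
time: 3.6
tool_pos: [525.6, 298.9, 300.5]
tcp_rot: [-3.141, 0.001, 1.57]
contact_force: [-0.1, 0.1, 0.6]
grip_width: 91.8
finger_force: 0.0
```

```bash
python3 -c "
from h import *
snap('wrist','w5')
a=[load(f'w{i}')[1][:300,:,::-1] for i in (2,3)]
cv2.imwrite('pics/m1.png',np.vstack(a))
a=[load(f'w{i}')[1][:300,:,::-1] for i in (4,5)]
cv2.imwrite('pics/m2.png',np.vstack(a))"
```

```text
(no output)
```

View pics/m1.png

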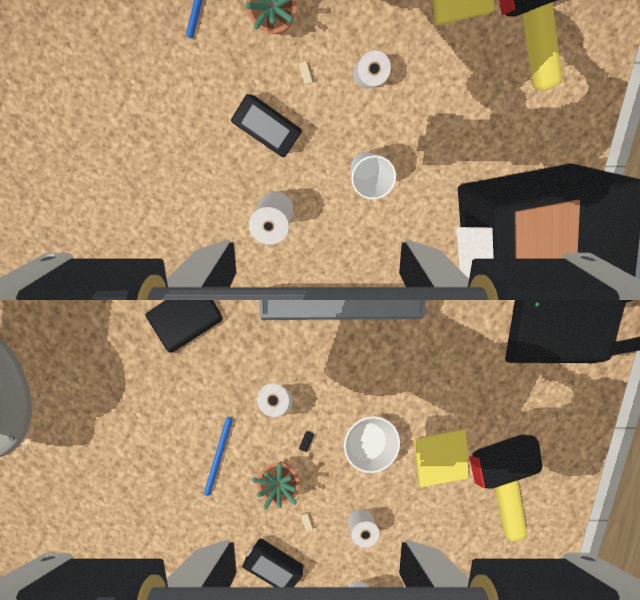

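View pics/m2.png

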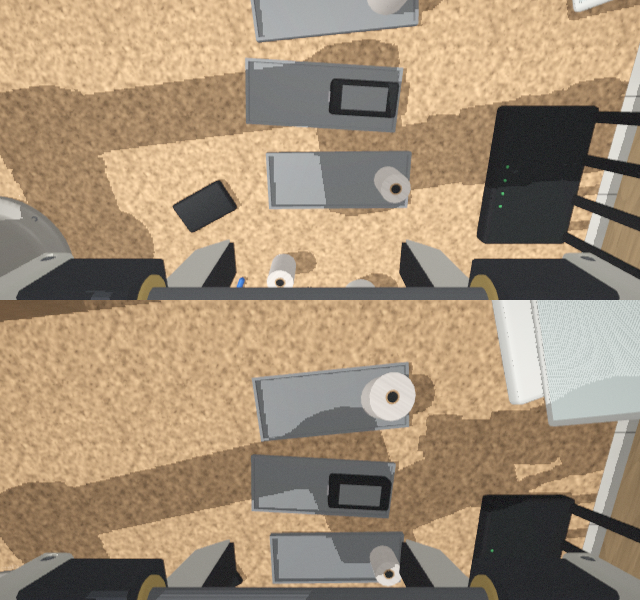

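Tracked features: in w2, the short roll (374,68), adapter label (265,125), slim cup (374,177), and tall roll (268,226). In w3, the other short roll (273,100), wide cup (372,145), and plant (279,185). The trays are clear in w4 and w5.

```bash
cat > meas.py <<'E'
from h import *
def hole(im,p,r=9):
    # dark core hole centroid in a roll's top
    x,y=map(int,p); g=cv2.cvtColor(im,cv2.COLOR_RGB2GRAY)[y-r:y+r+1,x-r:x+r+1].astype(float)
    t=(g.min()+np.percentile(g,80))/2; k=(g<t).astype(np.uint8)
    n,l,s,c=cv2.connectedComponentsWithStats(k); i=1+np.argmin([np.hypot(*(q-r)) for q in c[1:]])
    return c[i]+[x-r,y-r]
def rim(im,p,R0,R1,w=45):
    x,y=map(int,p);x0,y0=max(x-w,0),max(y-w,0);g=cv2.cvtColor(im[y0:y+w,x0:x+w],cv2.COLOR_RGB2GRAY)
    g=cv2.resize(g,None,fx=4,fy=4,interpolation=cv2.INTER_CUBIC)
    c=cv2.HoughCircles(g,cv2.HOUGH_GRADIENT_ALT,1.5,20,param1=250,param2=.7,minRadius=R0*4,maxRadius=R1*4)
    return None if c is None else [((q[:2]+.5)/4-.5+[x0,y0],q[2]/4) for q in c[0]]
def sat(im): return cv2.cvtColor(im,cv2.COLOR_RGB2HSV)
def comp(k,p):
    n,l=cv2.connectedComponents(k.astype(np.uint8)); return (l==l[int(p[1]),int(p[0])]).astype(np.uint8)
E
python3 - <<'E'
from meas import *
W={i:load(f"w{i}") for i in range(1,6)}
def do(name,L):
    o=[(W[i][0],hole(W[i][1],p)) for i,p in L]
    X,r=tri(o);print(name,X.round(1),np.round(r,1),[u.round(1).tolist() for _,u in o])
do("tall",[(1,(272,283)),(2,(268,226))])
do("sa",[(1,(371,139)),(2,(374,68)),(3,(365,235))])
do("sb",[(3,(273,100)),(4,(280,282))])
do("exS",[(4,(396,188)),(5,(389,274))])
m0=dict(bot.camera_model("side"))
X=onplane(W[5][0],hole(W[5][1],(392,97)),80);print("exT",X.round(1))
for n,i,p,R0,R1 in [("slim",1,(371,240),17,24),("slim",2,(374,177),17,26),("wide",1,(378,34),25,34),("wide",3,(372,145),23,31)]:
    print(n,i,rim(W[i][1],p,R0,R1))
# adapter label
for i,p in [(1,(270,187)),(2,(265,125))]:
    hsv=sat(W[i][1]);k=(hsv[...,2]>90)&(hsv[...,1]<70)
    c=comp(k,p);r=cv2.minAreaRect(cv2.findContours(c,0,1)[0][0]);print("label",i,r,c.sum(),
     np.round([onplane(W[i][0],q,40)[:2] for q in cv2.boxPoints(r)],1).tolist())
for n,i,p in [("S",4,(340,160)),("A",4,(280,100)),("A",5,(280,180)),("T",5,(300,110))]:
    hsv=sat(W[i][1]);k=(hsv[...,1]<75)
    k=cv2.morphologyEx(k.astype(np.uint8),cv2.MORPH_CLOSE,np.ones((5,5)))
    c=comp(k,p);cn=max(cv2.findContours(c,0,1)[0],key=cv2.contourArea);r=cv2.minAreaRect(cn);print(n,i,int(c.sum()),np.round(cv2.boxPoints(r)).tolist())
    print("  poly",cv2.approxPolyDP(cv2.convexHull(cn),4,True)[:,0].tolist())
E
```

```text
tall [ 462.4 -394.7  111.9] [0. 0.] [[271.9, 287.2], [268.0, 225.9]]
sa [ 595.8 -204.1   57.5] [0.1 0.1 0.1] [[371.1, 139.6], [374.0, 68.0], [365.1, 234.6]]
sb [468.3 -16.5  69.4] [0.1 0.1] [[272.5, 100.0], [279.8, 286.7]]
exS [633.5 134.1  59.6] [0.3 0.3] [[395.5, 188.5], [388.4, 273.5]]
exT [616.4 388.8  80. ]
slim 1 [(array([369.5  , 239.625]), np.float32(19.795027)), (array([369.5  , 239.625]), np.float32(17.76665))]
slim 2 [(array([373.625, 176.25 ]), np.float32(21.980022)), (array([373.625, 176.25 ]), np.float32(19.880283))]
wide 1 [(array([376.5  ,  34.875]), np.float32(28.750544))]
wide 3 [(array([370.875, 144.625]), np.float32(27.16276))]
label 1 ((268.4615173339844, 188.8076934814453), (42.15721130371094, 20.246557235717773), 33.690067291259766) 861 [[419.3, -271.4], [437.2, -246.6], [486.4, -281.3], [469.0, -307.3]]
label 2 ((264.7120361328125, 125.91600036621094), (46.35898208618164, 22.705148696899414), 34.695152282714844) 1030 [[417.9, -270.7], [437.1, -246.3], [487.5, -281.0], [468.7, -306.6]]
S 4 8312 [[261.0, 151.0], [411.0, 150.0], [412.0, 208.0], [261.0, 210.0]]
  poly [[411, 152], [406, 208], [269, 209], [261, 174], [267, 152]]
A 4 10275 [[241.0, 123.0], [245.0, 57.0], [403.0, 67.0], [399.0, 134.0]]
  poly [[245, 57], [402, 67], [395, 131], [246, 123]]
A 5 8113 [[248.0, 211.0], [251.0, 153.0], [395.0, 161.0], [392.0, 219.0]]
  poly [[251, 155], [393, 162], [388, 217], [252, 211]]
T 5 10233 [[251.0, 77.0], [412.0, 60.0], [418.0, 126.0], [258.0, 142.0]]
  poly [[408, 62], [415, 97], [407, 127], [261, 141], [252, 77]]
```

Run:
```python
from meas import *
W={i:load(f"w{i}") for i in range(1,6)}
S=load("s1")
m0={**bot.camera_model("scene")}
side=snap("side","d1")
for n,w,p,q in [("tall",2,(268,226),(165,281)),("sb",3,(273,100),(299,172)),("sa",2,(374,68),(288,253))]:
    h=hole(W[w][1],p)
    try:
        hs=hole(S[1],q,6);X,r=tri([(W[w][0],h),(S[0],hs)]);print(n,X.round(1),np.round(r,1),hs.round(1))
    except Exception as e:print(e)
print("planes",onplane(W[2][0],hole(W[2][1],(268,226)),80).round(1),onplane(W[3][0],hole(W[3][1],(273,100)),57).round(1))
X,r=tri([(W[1][0],(369.5,239.6)),(W[2][0],(373.6,176.25))]);print("slim",X,r,onplane(W[2][0],(373.6,176.25),82))
X,r=tri([(W[1][0],(376.5,34.9)),(W[3][0],(370.9,144.6))]);print("wide",X,r,onplane(W[3][0],(370.9,144.6),48))
X,r=tri([(W[1][0],(268.46,188.8)),(W[2][0],(264.7,125.9))]);print("label",X,r)
X,r=tri([(W[4][0],(245,57)),(W[5][0],(251,155))]);print("Acorner",X,r)
X,r=tri([(W[4][0],(246,123)),(W[5][0],(252,211))]);print("Acorner",X,r)
for n,i,L in [("S",4,[(267,152),(269,209),(411,152),(410,208)]),("A",4,[(245,57),(246,123),(402,67),(395,131)]),("A",5,[(251,155),(252,211),(395,161),(390,217)]),("T",5,[(252,77),(261,141),(409,62)])]:
    P=np.array([onplane(W[i][0],q,14)[:2] for q in L]);print(n,i,P.round(1).tolist(),"near mid",P[:2].mean(0).round(1),"ang",np.degrees(np.arctan2(*(P[2]-P[0])[::-1])).round(1),np.degrees(np.arctan2(*(P[0]-P[1])[::-1])).round(1)-90, np.linalg.norm(P[0]-P[1]))
```

```text
tall [ 456.9 -407.5   79.6] [0. 0.] [164.4 280.9]
sb [466.2 -16.6  56.8] [0.4 0.4] [298.9 172.4]
sa [ 595.7 -204.2   58.3] [0. 0.] [287.4 254.4]
planes [ 457.  -407.3   80. ] [466.6 -16.3  57. ]
slim [ 596.15942133 -335.62524361   88.3593678 ] [np.float64(0.9790874002580696), np.float64(0.9790874002579073)] [ 598.30945746 -337.09604019   82.        ]
wide [599.80605321 -75.13195769  39.04689185] [np.float64(0.2801042026545481), np.float64(0.2801042026545999)] [598.56792483 -74.04781714  48.        ]
label [ 453.06082507 -275.6761693    42.49708269] [np.float64(0.0943017806359745), np.float64(0.09430178063600875)]
Acorner [425.86816267 307.59224057  13.71316858] [np.float64(0.14039665109911095), np.float64(0.14039665109896277)]
Acorner [422.23655538 220.13769774  16.84695865] [np.float64(0.3413722718089816), np.float64(0.3413722718089811)]
S 4 [[449.7, 178.0], [448.7, 88.4], [664.3, 178.2], [670.6, 90.3]] near mid [449.2 133.2] ang 0.1 -0.7000000000000028 89.61562589761832
A 4 [[425.8, 307.6], [421.3, 220.0], [641.4, 295.1], [638.2, 208.8]] near mid [423.5 263.8] ang -3.3 -3.0 87.70339211275933
A 5 [[426.1, 307.6], [422.0, 219.2], [641.9, 298.4], [640.5, 209.0]] near mid [424.  263.4] ang -2.4 -2.700000000000003 88.55133358971452
T 5 [[434.5, 416.2], [442.2, 328.3], [651.1, 435.1]] near mid [438.3 372.2] ang 5.0 5.0 88.22031694575257
```

Call:
carry_out([
  {"tx":-7,"ty":-39,"tz":-18,"rx":0,"ry":0,"rz":0},
  {"tx":-7,"ty":-39,"tz":-18,"rx":0,"ry":0,"rz":0},
  {"tx":-7,"ty":-39,"tz":-18,"rx":0,"ry":0,"rz":0},
  {"tx":-7,"ty":-39,"tz":-18,"rx":0,"ry":0,"rz":0},
  {"tx":-7,"ty":-40,"tz":-18,"rx":0,"ry":0,"rz":0},
  {"tx":-8,"ty":-40,"tz":-18,"rx":0,"ry":0,"rz":0},
  {"tx":-8,"ty":-40,"tz":-18,"rx":0,"ry":0,"rz":0},
  {"tx":-8,"ty":-40,"tz":-18,"rx":0,"ry":0,"rz":0},
  {"tx":0,"ty":0,"tz":-40,"rx":0,"ry":0,"rz":0},
  {"tx":0,"ty":0,"tz":0,"rx":0,"ry":0,"rz":0},
])

```text
time: 4.7
tool_pos: [462.4, -18.0, 113.9]
tcp_rot: [-3.134, -0.001, 1.566]
contact_force: [-0.2, 0.9, -0.7]
grip_width: 91.6
finger_force: 0.0
```

Call:
carry_out([
  {"tx":0,"ty":1,"tz":-40,"rx":0,"ry":0,"rz":0},
  {"tx":0,"ty":0,"tz":-35,"rx":0,"ry":0,"rz":0},
  {"tx":0,"ty":0,"tz":-15,"rx":0,"ry":0,"rz":0},
  {"tx":0,"ty":0,"tz":0,"rx":0,"ry":0,"rz":0},
  {"tx":0,"ty":0,"tz":0,"rx":0,"ry":0,"rz":0},
])

```text
time: 5.2
tool_pos: [467.0, -15.2, 28.4]
tcp_rot: [3.14, 0.0, 1.571]
contact_force: [0.3, -0.7, 0.7]
grip_width: 91.7
finger_force: 0.0
```

Call:
carry_out([
  {"tx":0,"ty":0,"tz":0,"rx":0,"ry":0,"rz":0},
  {"tx":0,"ty":0,"tz":0,"rx":0,"ry":0,"rz":0},
  {"tx":0,"ty":0,"tz":0,"rx":0,"ry":0,"rz":0},
  {"tx":0,"ty":0,"tz":0,"rx":0,"ry":0,"rz":0},
  {"tx":0,"ty":0,"tz":0,"rx":0,"ry":0,"rz":0},
  {"tx":0,"ty":0,"tz":0,"rx":0,"ry":0,"rz":0},
], gripper=1)

```text
time: 5.8
tool_pos: [466.0, -15.0, 27.0]
tcp_rot: [3.142, 0.0, 1.571]
contact_force: [0.7, 0.0, -0.3]
grip_width: 48.4
finger_force: 0.0
```

Call:
carry_out([
  {"tx":0,"ty":0,"tz":0,"rx":0,"ry":0,"rz":0},
  {"tx":0,"ty":0,"tz":0,"rx":0,"ry":0,"rz":0},
  {"tx":0,"ty":0,"tz":0,"rx":0,"ry":0,"rz":0},
  {"tx":0,"ty":0,"tz":25,"rx":0,"ry":0,"rz":0},
  {"tx":0,"ty":10,"tz":25,"rx":0,"ry":0,"rz":0},
  {"tx":3,"ty":35,"tz":0,"rx":0,"ry":0,"rz":0},
  {"tx":4,"ty":40,"tz":0,"rx":0,"ry":0,"rz":0},
  {"tx":4,"ty":40,"tz":0,"rx":0,"ry":0,"rz":0},
  {"tx":2,"ty":24,"tz":0,"rx":0,"ry":0,"rz":0},
  {"tx":0,"ty":0,"tz":0,"rx":0,"ry":0,"rz":0},
  {"tx":0,"ty":0,"tz":0,"rx":0,"ry":0,"rz":0},
])

```text
time: 6.9
tool_pos: [478.6, 134.1, 76.6]
tcp_rot: [-3.141, 0.0, 1.572]
contact_force: [0.4, -0.3, -1.1]
grip_width: 40.1
finger_force: 30.0
```

Call:
carry_out([
  {"tx":0,"ty":0,"tz":-25,"rx":0,"ry":0,"rz":0},
  {"tx":0,"ty":0,"tz":-12,"rx":0,"ry":0,"rz":0},
  {"tx":0,"ty":0,"tz":-5,"rx":0,"ry":0,"rz":0},
  {"tx":0,"ty":0,"tz":-2,"rx":0,"ry":0,"rz":0},
  {"tx":0,"ty":0,"tz":-1,"rx":0,"ry":0,"rz":0},
  {"tx":0,"ty":0,"tz":0,"rx":0,"ry":0,"rz":0},
])

```text
time: 7.5
tool_pos: [479.4, 133.9, 32.4]
tcp_rot: [3.141, -0.0, 1.571]
contact_force: [0.2, -0.1, -0.7]
grip_width: 39.9
finger_force: 30.0
```

Call:
carry_out([
  {"tx":0,"ty":0,"tz":0,"rx":0,"ry":0,"rz":0},
  {"tx":0,"ty":0,"tz":0,"rx":0,"ry":0,"rz":0},
  {"tx":0,"ty":0,"tz":0,"rx":0,"ry":0,"rz":0},
  {"tx":0,"ty":0,"tz":20,"rx":0,"ry":0,"rz":0},
  {"tx":0,"ty":0,"tz":40,"rx":0,"ry":0,"rz":0},
  {"tx":0,"ty":0,"tz":40,"rx":0,"ry":0,"rz":0},
  {"tx":0,"ty":0,"tz":0,"rx":0,"ry":0,"rz":0},
], gripper=0.42)

```text
time: 8.2
tool_pos: [482.3, 134.6, 137.1]
tcp_rot: [3.131, -0.001, 1.571]
contact_force: [0.6, -0.6, -0.2]
grip_width: 53.3
finger_force: 0.0
```

Call:
carry_out([
  {"tx":14,"ty":-42,"tz":0,"rx":0,"ry":0,"rz":0},
  {"tx":14,"ty":-42,"tz":0,"rx":0,"ry":0,"rz":0},
  {"tx":14,"ty":-42,"tz":0,"rx":0,"ry":0,"rz":0},
  {"tx":15,"ty":-42,"tz":0,"rx":0,"ry":0,"rz":0},
  {"tx":15,"ty":-42,"tz":0,"rx":0,"ry":0,"rz":0},
  {"tx":15,"ty":-42,"tz":0,"rx":0,"ry":0,"rz":0},
  {"tx":15,"ty":-42,"tz":0,"rx":0,"ry":0,"rz":0},
  {"tx":15,"ty":-43,"tz":0,"rx":0,"ry":0,"rz":0},
  {"tx":0,"ty":0,"tz":-20,"rx":0,"ry":0,"rz":0},
  {"tx":0,"ty":0,"tz":0,"rx":0,"ry":0,"rz":0},
  {"tx":0,"ty":0,"tz":0,"rx":0,"ry":0,"rz":0},
], gripper=0)

```text
time: 9.3
tool_pos: [595.3, -202.2, 111.1]
tcp_rot: [-3.139, -0.001, 1.571]
contact_force: [-0.1, -0.6, 0.7]
grip_width: 92.0
finger_force: 0.0
```

```bash
python3 -c "
from h import *
snap('side','d2')
im=load('d2')[1][170:370,200:420,::-1]
cv2.imwrite('pics/d2c.png',cv2.resize(im,None,fx=2.5,fy=2.5))
o=bot.get_obs();print(o['tool_pos'],o['grip_width'])"
```

```text
[ 595.84674308 -202.05688425  112.04230004] 92.00207586461048
```

View pics/d2c.png

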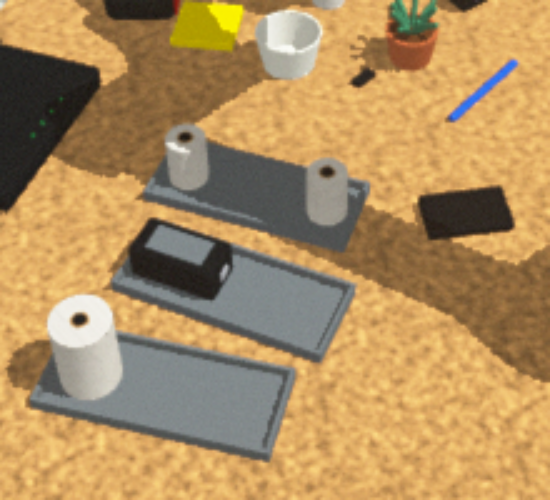

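The first short roll stands upright near the near end of the short tray (crop 327,190). Next, short roll A.

Call:
carry_out([
  {"tx":0,"ty":-2,"tz":-40,"rx":0,"ry":0,"rz":0},
  {"tx":0,"ty":0,"tz":-30,"rx":0,"ry":0,"rz":0},
  {"tx":0,"ty":0,"tz":-14,"rx":0,"ry":0,"rz":0},
  {"tx":0,"ty":0,"tz":0,"rx":0,"ry":0,"rz":0},
  {"tx":0,"ty":0,"tz":0,"rx":0,"ry":0,"rz":0},
])

```text
time: 9.85
tool_pos: [597.0, -204.9, 29.5]
tcp_rot: [3.14, 0.001, 1.572]
contact_force: [1.2, 0.4, 0.1]
grip_width: 91.9
finger_force: 0.0
```

Call:
carry_out([
  {"tx":0,"ty":0,"tz":0,"rx":0,"ry":0,"rz":0},
  {"tx":0,"ty":0,"tz":0,"rx":0,"ry":0,"rz":0},
  {"tx":0,"ty":0,"tz":0,"rx":0,"ry":0,"rz":0},
  {"tx":0,"ty":0,"tz":0,"rx":0,"ry":0,"rz":0},
  {"tx":0,"ty":0,"tz":0,"rx":0,"ry":0,"rz":0},
  {"tx":0,"ty":0,"tz":0,"rx":0,"ry":0,"rz":0},
  {"tx":0,"ty":0,"tz":0,"rx":0,"ry":0,"rz":0},
  {"tx":0,"ty":0,"tz":0,"rx":0,"ry":0,"rz":0},
  {"tx":0,"ty":0,"tz":0,"rx":0,"ry":0,"rz":0},
  {"tx":0,"ty":0,"tz":0,"rx":0,"ry":0,"rz":0},
], gripper=1)

```text
time: 10.85
tool_pos: [596.0, -205.0, 27.9]
tcp_rot: [3.142, 0.0, 1.571]
contact_force: [-0.3, -0.6, 0.9]
grip_width: 40.0
finger_force: 30.0
```

Call:
carry_out([
  {"tx":0,"ty":0,"tz":35,"rx":0,"ry":0,"rz":0},
  {"tx":0,"ty":0,"tz":40,"rx":0,"ry":0,"rz":0},
  {"tx":-3,"ty":28,"tz":25,"rx":0,"ry":0,"rz":0},
  {"tx":-5,"ty":44,"tz":0,"rx":0,"ry":0,"rz":0},
  {"tx":-5,"ty":44,"tz":0,"rx":0,"ry":0,"rz":0},
  {"tx":-5,"ty":44,"tz":0,"rx":0,"ry":0,"rz":0},
  {"tx":-5,"ty":44,"tz":0,"rx":0,"ry":0,"rz":0},
  {"tx":-5,"ty":44,"tz":0,"rx":0,"ry":0,"rz":0},
  {"tx":-5,"ty":44,"tz":0,"rx":0,"ry":0,"rz":0},
  {"tx":-6,"ty":46,"tz":0,"rx":0,"ry":0,"rz":0},
  {"tx":0,"ty":0,"tz":0,"rx":0,"ry":0,"rz":0},
  {"tx":0,"ty":0,"tz":0,"rx":0,"ry":0,"rz":0},
])

```text
time: 12.05
tool_pos: [556.7, 133.8, 127.8]
tcp_rot: [-3.142, 0.0, 1.573]
contact_force: [-0.5, -0.4, -1.2]
grip_width: 40.0
finger_force: 30.0
```

Call:
carry_out([
  {"tx":0,"ty":0,"tz":-30,"rx":0,"ry":0,"rz":0},
  {"tx":0,"ty":0,"tz":-20,"rx":0,"ry":0,"rz":0},
  {"tx":0,"ty":0,"tz":-10,"rx":0,"ry":0,"rz":0},
  {"tx":0,"ty":0,"tz":0,"rx":0,"ry":0,"rz":0},
  {"tx":0,"ty":0,"tz":0,"rx":0,"ry":0,"rz":0},
])

```text
time: 12.55
tool_pos: [557.7, 132.2, 68.6]
tcp_rot: [3.141, 0.0, 1.57]
contact_force: [0.5, -0.7, 0.1]
grip_width: 39.9
finger_force: 30.0
```

Call:
carry_out([
  {"tx":0,"ty":0,"tz":-20,"rx":0,"ry":0,"rz":0},
  {"tx":0,"ty":0,"tz":-10,"rx":0,"ry":0,"rz":0},
  {"tx":0,"ty":0,"tz":-4,"rx":0,"ry":0,"rz":0},
  {"tx":0,"ty":0,"tz":-1,"rx":0,"ry":0,"rz":0},
  {"tx":0,"ty":0,"tz":0,"rx":0,"ry":0,"rz":0},
  {"tx":0,"ty":0,"tz":0,"rx":0,"ry":0,"rz":0},
])

```text
time: 13.15
tool_pos: [557.5, 133.1, 33.6]
tcp_rot: [3.14, -0.0, 1.571]
contact_force: [0.3, 0.2, -0.2]
grip_width: 39.8
finger_force: 30.0
```

Call:
carry_out([
  {"tx":0,"ty":0,"tz":0,"rx":0,"ry":0,"rz":0},
  {"tx":0,"ty":0,"tz":0,"rx":0,"ry":0,"rz":0},
  {"tx":0,"ty":0,"tz":0,"rx":0,"ry":0,"rz":0},
  {"tx":0,"ty":0,"tz":20,"rx":0,"ry":0,"rz":0},
  {"tx":0,"ty":0,"tz":40,"rx":0,"ry":0,"rz":0},
  {"tx":0,"ty":0,"tz":48,"rx":0,"ry":0,"rz":0},
  {"tx":0,"ty":0,"tz":0,"rx":0,"ry":0,"rz":0},
], gripper=0.42)

```text
time: 13.85
tool_pos: [561.0, 133.5, 147.8]
tcp_rot: [3.129, -0.001, 1.571]
contact_force: [-0.1, -1.0, -0.4]
grip_width: 53.5
finger_force: 0.0
```

Call:
carry_out([
  {"tx":-8,"ty":-45,"tz":0,"rx":0,"ry":0,"rz":0},
  {"tx":-8,"ty":-45,"tz":0,"rx":0,"ry":0,"rz":0},
  {"tx":-8,"ty":-45,"tz":0,"rx":0,"ry":0,"rz":0},
  {"tx":-8,"ty":-45,"tz":0,"rx":0,"ry":0,"rz":0},
  {"tx":-8,"ty":-45,"tz":0,"rx":0,"ry":0,"rz":0},
  {"tx":-8,"ty":-45,"tz":0,"rx":0,"ry":0,"rz":0},
  {"tx":-8,"ty":-45,"tz":0,"rx":0,"ry":0,"rz":0},
  {"tx":-8,"ty":-45,"tz":0,"rx":0,"ry":0,"rz":0},
  {"tx":-9,"ty":-45,"tz":0,"rx":0,"ry":0,"rz":0},
  {"tx":-9,"ty":-45,"tz":0,"rx":0,"ry":0,"rz":0},
  {"tx":-9,"ty":-45,"tz":0,"rx":0,"ry":0,"rz":0},
  {"tx":-9,"ty":-46,"tz":0,"rx":0,"ry":0,"rz":0},
], gripper=0)

```text
time: 15.05
tool_pos: [456.3, -409.7, 140.7]
tcp_rot: [3.141, -0.0, 1.571]
contact_force: [2.1, 0.3, 0.4]
grip_width: 92.0
finger_force: 0.0
```

Call:
carry_out([
  {"tx":0,"ty":0,"tz":0,"rx":0,"ry":0,"rz":0},
  {"tx":0,"ty":0,"tz":0,"rx":0,"ry":0,"rz":0},
])

```text
time: 15.25
tool_pos: [456.3, -408.6, 140.2]
tcp_rot: [-3.141, -0.001, 1.569]
contact_force: [0.4, 0.9, -0.4]
grip_width: 91.9
finger_force: 0.0
```

Down to z 38.

Call:
carry_out([
  {"tx":1,"ty":1,"tz":-40,"rx":0,"ry":0,"rz":0},
  {"tx":0,"ty":0,"tz":-40,"rx":0,"ry":0,"rz":0},
  {"tx":0,"ty":0,"tz":-22,"rx":0,"ry":0,"rz":0},
  {"tx":0,"ty":0,"tz":0,"rx":0,"ry":0,"rz":0},
  {"tx":0,"ty":0,"tz":0,"rx":0,"ry":0,"rz":0},
])

```text
time: 15.75
tool_pos: [458.7, -406.1, 39.6]
tcp_rot: [3.141, 0.0, 1.572]
contact_force: [0.9, 0.7, 0.8]
grip_width: 91.7
finger_force: 0.0
```

Call:
carry_out([
  {"tx":0,"ty":0,"tz":0,"rx":0,"ry":0,"rz":0},
  {"tx":0,"ty":0,"tz":0,"rx":0,"ry":0,"rz":0},
  {"tx":0,"ty":0,"tz":0,"rx":0,"ry":0,"rz":0},
  {"tx":0,"ty":0,"tz":0,"rx":0,"ry":0,"rz":0},
  {"tx":0,"ty":0,"tz":0,"rx":0,"ry":0,"rz":0},
  {"tx":0,"ty":0,"tz":0,"rx":0,"ry":0,"rz":0},
  {"tx":0,"ty":0,"tz":0,"rx":0,"ry":0,"rz":0},
  {"tx":0,"ty":0,"tz":0,"rx":0,"ry":0,"rz":0},
  {"tx":0,"ty":0,"tz":0,"rx":0,"ry":0,"rz":0},
], gripper=1)

```text
time: 16.65
tool_pos: [458.0, -407.1, 39.2]
tcp_rot: [3.141, 0.0, 1.571]
contact_force: [-1.6, 0.4, 3.9]
grip_width: 55.2
finger_force: 30.0
```

Call:
carry_out([
  {"tx":0,"ty":0,"tz":35,"rx":0,"ry":0,"rz":0},
  {"tx":0,"ty":0,"tz":45,"rx":0,"ry":0,"rz":0},
  {"tx":0,"ty":20,"tz":40,"rx":0,"ry":0,"rz":0},
  {"tx":3,"ty":45,"tz":0,"rx":0,"ry":0,"rz":0},
  {"tx":3,"ty":45,"tz":0,"rx":0,"ry":0,"rz":0},
  {"tx":3,"ty":45,"tz":0,"rx":0,"ry":0,"rz":0},
  {"tx":3,"ty":45,"tz":0,"rx":0,"ry":0,"rz":0},
  {"tx":3,"ty":45,"tz":0,"rx":0,"ry":0,"rz":0},
  {"tx":3,"ty":45,"tz":0,"rx":0,"ry":0,"rz":0},
  {"tx":3,"ty":45,"tz":0,"rx":0,"ry":0,"rz":0},
  {"tx":3,"ty":45,"tz":0,"rx":0,"ry":0,"rz":0},
  {"tx":3,"ty":45,"tz":0,"rx":0,"ry":0,"rz":0},
])

```text
time: 17.85
tool_pos: [484.6, 20.0, 158.5]
tcp_rot: [-3.141, -0.0, 1.571]
contact_force: [1.1, 0.5, -1.7]
grip_width: 55.4
finger_force: 30.0
```

Call:
carry_out([
  {"tx":3,"ty":45,"tz":0,"rx":0,"ry":0,"rz":0},
  {"tx":3,"ty":45,"tz":0,"rx":0,"ry":0,"rz":0},
  {"tx":3,"ty":45,"tz":0,"rx":0,"ry":0,"rz":0},
  {"tx":3,"ty":45,"tz":0,"rx":0,"ry":0,"rz":0},
  {"tx":3,"ty":45,"tz":0,"rx":0,"ry":0,"rz":0},
  {"tx":3,"ty":45,"tz":0,"rx":0,"ry":0,"rz":0},
  {"tx":2,"ty":45,"tz":0,"rx":0,"ry":0,"rz":0},
  {"tx":2,"ty":45,"tz":0,"rx":0,"ry":0,"rz":0},
  {"tx":0,"ty":0,"tz":0,"rx":0,"ry":0,"rz":0},
  {"tx":0,"ty":0,"tz":0,"rx":0,"ry":0,"rz":0},
  {"tx":0,"ty":0,"tz":0,"rx":0,"ry":0,"rz":0},
])

```text
time: 18.95
tool_pos: [506.7, 377.1, 158.3]
tcp_rot: [-3.14, 0.001, 1.57]
contact_force: [0.3, -0.1, -2.0]
grip_width: 54.8
finger_force: 30.0
```

Call:
carry_out([
  {"tx":0,"ty":1,"tz":-40,"rx":0,"ry":0,"rz":0},
  {"tx":0,"ty":0,"tz":-40,"rx":0,"ry":0,"rz":0},
  {"tx":0,"ty":0,"tz":-20,"rx":0,"ry":0,"rz":0},
  {"tx":0,"ty":0,"tz":-10,"rx":0,"ry":0,"rz":0},
  {"tx":0,"ty":0,"tz":-4,"rx":0,"ry":0,"rz":0},
  {"tx":0,"ty":0,"tz":-1,"rx":0,"ry":0,"rz":0},
  {"tx":0,"ty":0,"tz":0,"rx":0,"ry":0,"rz":0},
  {"tx":0,"ty":0,"tz":0,"rx":0,"ry":0,"rz":0},
])

```text
time: 19.75
tool_pos: [507.7, 379.3, 45.3]
tcp_rot: [3.139, -0.001, 1.571]
contact_force: [0.0, 0.4, -1.6]
grip_width: 55.8
finger_force: 30.0
```

Call:
carry_out([
  {"tx":0,"ty":0,"tz":0,"rx":0,"ry":0,"rz":0},
  {"tx":0,"ty":0,"tz":0,"rx":0,"ry":0,"rz":0},
  {"tx":0,"ty":0,"tz":0,"rx":0,"ry":0,"rz":0},
  {"tx":0,"ty":0,"tz":20,"rx":0,"ry":0,"rz":0},
  {"tx":0,"ty":0,"tz":40,"rx":0,"ry":0,"rz":0},
  {"tx":0,"ty":0,"tz":48,"rx":0,"ry":0,"rz":0},
  {"tx":0,"ty":0,"tz":0,"rx":0,"ry":0,"rz":0},
], gripper=0.25)

```text
time: 20.45
tool_pos: [510.4, 381.2, 159.8]
tcp_rot: [3.13, -0.007, 1.571]
contact_force: [1.2, 0.3, 0.8]
grip_width: 69.0
finger_force: 0.0
```

Call:
carry_out([
  {"tx":-4,"ty":-42,"tz":0,"rx":0,"ry":0,"rz":0.08},
  {"tx":-4,"ty":-42,"tz":0,"rx":0,"ry":0,"rz":0.08},
  {"tx":-4,"ty":-42,"tz":0,"rx":0,"ry":0,"rz":0.08},
  {"tx":-4,"ty":-42,"tz":0,"rx":0,"ry":0,"rz":0.08},
  {"tx":-4,"ty":-42,"tz":0,"rx":0,"ry":0,"rz":0.08},
  {"tx":-4,"ty":-42,"tz":0,"rx":0,"ry":0,"rz":0.08},
  {"tx":-4,"ty":-42,"tz":0,"rx":0,"ry":0,"rz":0.08},
  {"tx":-4,"ty":-42,"tz":0,"rx":0,"ry":0,"rz":0.08},
  {"tx":-4,"ty":-42,"tz":0,"rx":0,"ry":0,"rz":0.08},
  {"tx":-4,"ty":-42,"tz":0,"rx":0,"ry":0,"rz":0.08},
  {"tx":-4,"ty":-42,"tz":0,"rx":0,"ry":0,"rz":0.08},
  {"tx":-4,"ty":-42,"tz":0,"rx":0,"ry":0,"rz":0.08},
], gripper=0)

```text
time: 21.65
tool_pos: [458.7, -126.7, 152.1]
tcp_rot: [3.141, 0.001, 2.534]
contact_force: [1.4, -1.2, -0.2]
grip_width: 91.9
finger_force: 0.0
```

Call:
carry_out([
  {"tx":-2,"ty":-40,"tz":0,"rx":0,"ry":0,"rz":0},
  {"tx":-2,"ty":-40,"tz":0,"rx":0,"ry":0,"rz":0},
  {"tx":-1,"ty":-40,"tz":0,"rx":0,"ry":0,"rz":0},
  {"tx":0,"ty":-30,"tz":0,"rx":0,"ry":0,"rz":0},
  {"tx":0,"ty":0,"tz":-20,"rx":0,"ry":0,"rz":0},
  {"tx":0,"ty":0,"tz":0,"rx":0,"ry":0,"rz":0},
  {"tx":0,"ty":0,"tz":0,"rx":0,"ry":0,"rz":0},
])

```text
time: 22.35
tool_pos: [453.8, -274.5, 131.8]
tcp_rot: [3.141, -0.001, 2.531]
contact_force: [-0.1, -0.5, -0.2]
grip_width: 91.4
finger_force: 0.0
```

Call:
carry_out([
  {"tx":0,"ty":-1,"tz":-40,"rx":0,"ry":0,"rz":0},
  {"tx":0,"ty":0,"tz":-40,"rx":0,"ry":0,"rz":0},
  {"tx":0,"ty":0,"tz":-25,"rx":0,"ry":0,"rz":0},
  {"tx":0,"ty":0,"tz":-13,"rx":0,"ry":0,"rz":0},
  {"tx":0,"ty":0,"tz":0,"rx":0,"ry":0,"rz":0},
  {"tx":0,"ty":0,"tz":0,"rx":0,"ry":0,"rz":0},
])

```text
time: 22.95
tool_pos: [455.0, -276.3, 15.3]
tcp_rot: [-3.142, 0.002, 2.531]
contact_force: [-0.2, 0.3, 0.3]
grip_width: 91.8
finger_force: 0.0
```

Call:
carry_out([
  {"tx":0,"ty":0,"tz":0,"rx":0,"ry":0,"rz":0},
  {"tx":0,"ty":0,"tz":0,"rx":0,"ry":0,"rz":0},
  {"tx":0,"ty":0,"tz":0,"rx":0,"ry":0,"rz":0},
  {"tx":0,"ty":0,"tz":0,"rx":0,"ry":0,"rz":0},
  {"tx":0,"ty":0,"tz":0,"rx":0,"ry":0,"rz":0},
  {"tx":0,"ty":0,"tz":0,"rx":0,"ry":0,"rz":0},
  {"tx":0,"ty":0,"tz":0,"rx":0,"ry":0,"rz":0},
  {"tx":0,"ty":0,"tz":0,"rx":0,"ry":0,"rz":0},
  {"tx":0,"ty":0,"tz":0,"rx":0,"ry":0,"rz":0},
  {"tx":0,"ty":0,"tz":0,"rx":0,"ry":0,"rz":0},
], gripper=1)

```text
time: 23.95
tool_pos: [454.5, -276.4, 14.5]
tcp_rot: [3.142, 0.001, 2.531]
contact_force: [-0.2, -0.1, 6.2]
grip_width: 16.4
finger_force: 2.7
```

The width is far too small, so I'll take a look.

```bash
python3 -c "
from h import *
o=bot.get_obs();print(o['tool_pos'],o['grip_width'],o['finger_force'])
a=snap('wrist','w6')[1][100:400,120:520,::-1]; b=snap('scene','s6')[1][140:340,100:400,::-1]
cv2.imwrite('pics/x6.png',np.vstack([cv2.resize(a,(400,300)),cv2.resize(b,(400,267))]))"
```

```text
[ 454.49115684 -276.36614726   14.46034805] 16.41811403514736 2.719787281821482
```

View pics/x6.png

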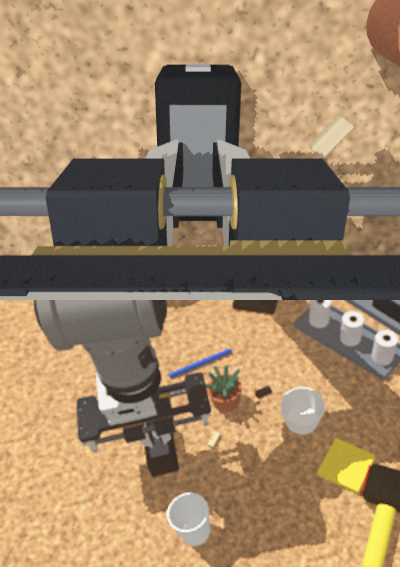

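Call:
carry_out([
  {"tx":0,"ty":0,"tz":0,"rx":0,"ry":0,"rz":0},
  {"tx":0,"ty":0,"tz":0,"rx":0,"ry":0,"rz":0},
  {"tx":0,"ty":0,"tz":0,"rx":0,"ry":0,"rz":0},
  {"tx":0,"ty":0,"tz":0,"rx":0,"ry":0,"rz":0},
  {"tx":0,"ty":0,"tz":0,"rx":0,"ry":0,"rz":0},
  {"tx":0,"ty":0,"tz":0,"rx":0,"ry":0,"rz":0},
  {"tx":0,"ty":0,"tz":0,"rx":0,"ry":0,"rz":0},
  {"tx":0,"ty":0,"tz":0,"rx":0,"ry":0,"rz":0},
  {"tx":0,"ty":0,"tz":30,"rx":0,"ry":0,"rz":0},
  {"tx":0,"ty":0,"tz":50,"rx":0,"ry":0,"rz":0},
  {"tx":0,"ty":0,"tz":50,"rx":0,"ry":0,"rz":0},
], gripper=0)

```text
time: 25.15
tool_pos: [453.3, -275.4, 144.6]
tcp_rot: [3.141, -0.003, 2.531]
contact_force: [1.0, -1.1, -0.1]
grip_width: 90.0
finger_force: 0.0
```

Call:
carry_out([
  {"tx":30,"ty":-20,"tz":30,"rx":0,"ry":0,"rz":0},
  {"tx":30,"ty":-20,"tz":30,"rx":0,"ry":0,"rz":0},
  {"tx":15,"ty":-30,"tz":30,"rx":0,"ry":0,"rz":0},
  {"tx":0,"ty":0,"tz":0,"rx":0,"ry":0,"rz":0},
  {"tx":0,"ty":0,"tz":0,"rx":0,"ry":0,"rz":0},
])

```text
time: 25.65
tool_pos: [528.8, -346.0, 233.1]
tcp_rot: [3.141, -0.001, 2.53]
contact_force: [-0.1, -0.1, -0.3]
grip_width: 91.5
finger_force: 0.0
```

```bash
python3 -c "
from h import *
o=bot.get_obs();print(o['tool_pos'],o['grip_width'],o['finger_force'])
a=snap('wrist','w7')[1][:300,:,::-1]; b=snap('scene','s7')[1][100:350,100:400,::-1];snap('side','d7')
cv2.imwrite('pics/x7.png',np.vstack([a,cv2.resize(b,(360,300)).copy() if 0 else np.hstack([cv2.resize(b,(360,300)),np.zeros((300,280,3),np.uint8)])]))"
```

```text
[ 528.76897765 -346.03145234  233.11654496] 91.53698783624874 0.0
```

View pics/x7.png

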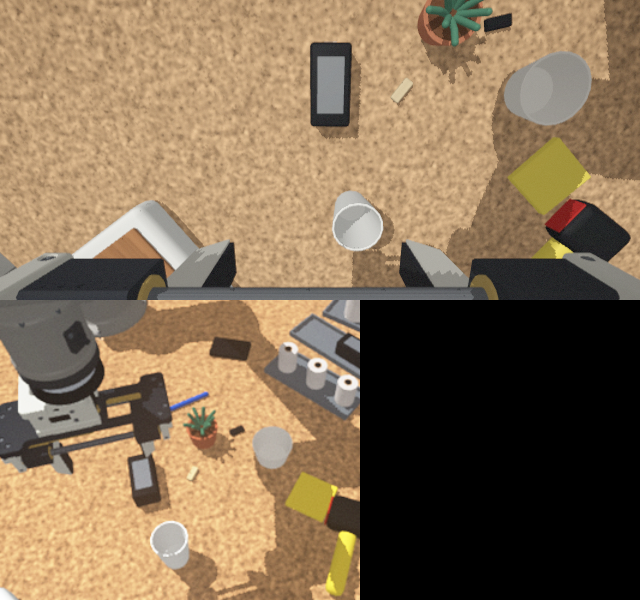

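Run:
```python
from meas import *
for f,p in (("w7",(331,84)),("w6",(317,220))):
    m,im=load(f);hsv=sat(im);c=comp((hsv[...,2]>90)&(hsv[...,1]<70),p)
    r=cv2.minAreaRect(max(cv2.findContours(c,0,1)[0],key=cv2.contourArea));print(r)
    print(onplane(m,r[0],40).round(1),np.round([onplane(m,q,40)[:2] for q in cv2.boxPoints(r)],1).tolist())
m,im=load("w7");g=cv2.cvtColor(im,cv2.COLOR_RGB2GRAY);c=comp(cv2.morphologyEx((g<75).astype(np.uint8),3,np.ones((3,3)))>0,(316,84))
r=cv2.minAreaRect(max(cv2.findContours(c,0,1)[0],key=cv2.contourArea));print("body",r,np.round([onplane(m,q,40)[:2] for q in cv2.boxPoints(r)],1).tolist())
```

```text
((330.5, 84.5), (57.0, 27.0), 90.0)
[ 453.2 -274.9   40. ] [[420.5, -270.5], [437.5, -246.3], [487.5, -279.5], [469.7, -304.9]]
((317.5, 246.0), (82.0, 105.0), 90.0)
[ 448.7 -272.2   40. ] [[413.5, -281.2], [445.2, -235.9], [487.1, -262.3], [452.6, -311.6]]
body ((330.5, 84.5), (83.0, 41.0), 90.0) [[405.7, -269.3], [431.1, -232.9], [504.3, -280.9], [476.9, -320.0]]
```

Run:
```python
from meas import *
m,im=load("w6")
def pr(X):
    q=m["camera_matrix"]@(m["R"]@np.array(X,float)+m["t"]);return (q[:2]/q[2]).round()
for x,y in [[405.7,-269.3],[431.1,-232.9],[504.3,-280.9],[476.9,-320.0]]: print(x,y,pr([x,y,40]),pr([x,y,0]))
t=np.array([454.5,-276.4]);u=np.array([.574,.819])
for z in (14.5,40,60):print(z,[pr([*(t+s*u),z]) for s in (-46,-23,-8,8,23,46)])
cv2.imwrite("pics/x6c.png",cv2.resize(im[150:380,200:440,::-1],None,fx=2.5,fy=2.5,interpolation=2))
```

```text
405.7 -269.3 [274. 181.] [282. 166.]
431.1 -232.9 [360. 180.] [352. 166.]
504.3 -280.9 [359. 323.] [352. 286.]
476.9 -320.0 [279. 323.] [285. 286.]
14.5 [array([245., 239.]), array([281., 239.]), array([305., 239.]), array([330., 239.]), array([354., 239.]), array([390., 239.])]
40 [array([235., 258.]), array([276., 258.]), array([303., 258.]), array([332., 258.]), array([359., 258.]), array([400., 258.])]
60 [array([224., 277.]), array([271., 277.]), array([301., 277.]), array([333., 277.]), array([364., 277.]), array([410., 277.])]
```

View pics/x6c.png

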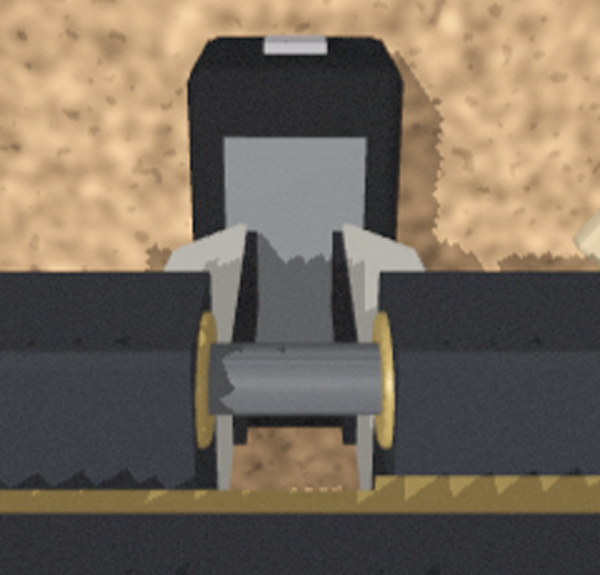

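The adapter did not move and the fingers lost it at its top edge, so that grasp was too high. I'll grasp again about 8 mm lower.

Call:
carry_out([
  {"tx":-25,"ty":23,"tz":-30,"rx":0,"ry":0,"rz":0},
  {"tx":-25,"ty":23,"tz":-30,"rx":0,"ry":0,"rz":0},
  {"tx":-25,"ty":24,"tz":-30,"rx":0,"ry":0,"rz":0},
  {"tx":0,"ty":0,"tz":-40,"rx":0,"ry":0,"rz":0},
  {"tx":0,"ty":0,"tz":0,"rx":0,"ry":0,"rz":0},
  {"tx":0,"ty":0,"tz":-40,"rx":0,"ry":0,"rz":0},
  {"tx":0,"ty":0,"tz":-40,"rx":0,"ry":0,"rz":0},
  {"tx":0,"ty":0,"tz":-12,"rx":0,"ry":0,"rz":0},
  {"tx":0,"ty":0,"tz":-4,"rx":0,"ry":0,"rz":0},
  {"tx":0,"ty":0,"tz":0,"rx":0,"ry":0,"rz":0},
  {"tx":0,"ty":0,"tz":0,"rx":0,"ry":0,"rz":0},
])

```text
time: 26.9
tool_pos: [455.2, -276.9, 9.8]
tcp_rot: [-3.141, 0.003, 2.531]
contact_force: [0.5, -0.9, 0.4]
grip_width: 91.7
finger_force: 0.0
```

Call:
carry_out([
  {"tx":0,"ty":0,"tz":0,"rx":0,"ry":0,"rz":0},
  {"tx":0,"ty":0,"tz":0,"rx":0,"ry":0,"rz":0},
  {"tx":0,"ty":0,"tz":0,"rx":0,"ry":0,"rz":0},
  {"tx":0,"ty":0,"tz":0,"rx":0,"ry":0,"rz":0},
  {"tx":0,"ty":0,"tz":0,"rx":0,"ry":0,"rz":0},
  {"tx":0,"ty":0,"tz":0,"rx":0,"ry":0,"rz":0},
  {"tx":0,"ty":0,"tz":0,"rx":0,"ry":0,"rz":0},
  {"tx":0,"ty":0,"tz":0,"rx":0,"ry":0,"rz":0},
], gripper=1)

```text
time: 27.7
tool_pos: [454.0, -275.9, 7.9]
tcp_rot: [3.141, -0.0, 2.531]
contact_force: [-1.1, 0.2, -0.5]
grip_width: 45.4
finger_force: 30.0
```

Call:
carry_out([
  {"tx":0,"ty":0,"tz":35,"rx":0,"ry":0,"rz":0},
  {"tx":0,"ty":0,"tz":45,"rx":0,"ry":0,"rz":0},
  {"tx":0,"ty":0,"tz":45,"rx":0,"ry":0,"rz":0},
  {"tx":3,"ty":45,"tz":0,"rx":0,"ry":0,"rz":0.06},
  {"tx":3,"ty":45,"tz":0,"rx":0,"ry":0,"rz":0.06},
  {"tx":3,"ty":45,"tz":0,"rx":0,"ry":0,"rz":0.06},
  {"tx":3,"ty":45,"tz":0,"rx":0,"ry":0,"rz":0.06},
  {"tx":3,"ty":45,"tz":0,"rx":0,"ry":0,"rz":0.06},
  {"tx":3,"ty":45,"tz":0,"rx":0,"ry":0,"rz":0.06},
  {"tx":3,"ty":45,"tz":0,"rx":0,"ry":0,"rz":0.06},
  {"tx":3,"ty":45,"tz":0,"rx":0,"ry":0,"rz":0.06},
  {"tx":3,"ty":45,"tz":0,"rx":0,"ry":0,"rz":0.06},
])

```text
time: 28.9
tool_pos: [480.6, 130.8, 132.7]
tcp_rot: [-3.142, -0.0, 3.073]
contact_force: [0.9, 0.6, -2.2]
grip_width: 45.4
finger_force: 30.0
```

Call:
carry_out([
  {"tx":3,"ty":45,"tz":0,"rx":0,"ry":0,"rz":0.02},
  {"tx":3,"ty":45,"tz":0,"rx":0,"ry":0,"rz":0},
  {"tx":1,"ty":41,"tz":0,"rx":0,"ry":0,"rz":0},
  {"tx":0,"ty":0,"tz":0,"rx":0,"ry":0,"rz":0},
  {"tx":0,"ty":0,"tz":-40,"rx":0,"ry":0,"rz":0},
  {"tx":0,"ty":0,"tz":-30,"rx":0,"ry":0,"rz":0},
  {"tx":0,"ty":0,"tz":0,"rx":0,"ry":0,"rz":0},
  {"tx":0,"ty":0,"tz":0,"rx":0,"ry":0,"rz":0},
])

```text
time: 29.7
tool_pos: [488.0, 259.5, 63.1]
tcp_rot: [-3.141, -0.001, 3.09]
contact_force: [0.2, -0.2, -0.9]
grip_width: 45.7
finger_force: 30.0
```

Call:
carry_out([
  {"tx":0,"ty":1,"tz":-25,"rx":0,"ry":0,"rz":0},
  {"tx":0,"ty":0,"tz":-15,"rx":0,"ry":0,"rz":0},
  {"tx":0,"ty":0,"tz":-6,"rx":0,"ry":0,"rz":0},
  {"tx":0,"ty":0,"tz":0,"rx":0,"ry":0,"rz":0},
  {"tx":0,"ty":0,"tz":0,"rx":0,"ry":0,"rz":0},
])

```text
time: 30.2
tool_pos: [489.1, 261.2, 18.4]
tcp_rot: [3.141, 0.002, 3.091]
contact_force: [0.0, 0.1, -1.2]
grip_width: 45.4
finger_force: 30.0
```

Call:
carry_out([
  {"tx":0,"ty":0,"tz":0,"rx":0,"ry":0,"rz":0},
  {"tx":0,"ty":0,"tz":0,"rx":0,"ry":0,"rz":0},
  {"tx":0,"ty":0,"tz":0,"rx":0,"ry":0,"rz":0},
  {"tx":0,"ty":0,"tz":20,"rx":0,"ry":0,"rz":0},
  {"tx":0,"ty":0,"tz":40,"rx":0,"ry":0,"rz":0},
  {"tx":0,"ty":0,"tz":40,"rx":0,"ry":0,"rz":0},
  {"tx":0,"ty":0,"tz":40,"rx":0,"ry":0,"rz":0},
], gripper=0.3)

```text
time: 30.9
tool_pos: [487.8, 261.0, 158.7]
tcp_rot: [3.141, 0.0, 3.091]
contact_force: [0.7, 0.5, 0.7]
grip_width: 64.6
finger_force: 0.0
```

Call:
carry_out([
  {"tx":19,"ty":-42,"tz":10,"rx":0,"ry":0,"rz":0},
  {"tx":19,"ty":-42,"tz":10,"rx":0,"ry":0,"rz":0},
  {"tx":19,"ty":-42,"tz":10,"rx":0,"ry":0,"rz":0},
  {"tx":19,"ty":-42,"tz":10,"rx":0,"ry":0,"rz":0},
  {"tx":19,"ty":-42,"tz":10,"rx":0,"ry":0,"rz":0},
  {"tx":19,"ty":-42,"tz":0,"rx":0,"ry":0,"rz":0},
  {"tx":19,"ty":-42,"tz":0,"rx":0,"ry":0,"rz":0},
  {"tx":19,"ty":-42,"tz":0,"rx":0,"ry":0,"rz":0},
  {"tx":0,"ty":0,"tz":0,"rx":0,"ry":0,"rz":0},
  {"tx":0,"ty":0,"tz":0,"rx":0,"ry":0,"rz":0},
  {"tx":0,"ty":0,"tz":0,"rx":0,"ry":0,"rz":0},
], gripper=0)

```text
time: 32.0
tool_pos: [639.7, -74.0, 207.0]
tcp_rot: [3.141, -0.0, 3.091]
contact_force: [-0.5, 0.2, 0.4]
grip_width: 91.6
finger_force: 0.0
```

```bash
python3 -c "
from h import *
snap('wrist','w8');snap('side','d8');snap('scene','s8')
print(bot.get_obs()['tool_pos'])"
```

```text
[639.78828198 -73.56982392 207.38307265]
```

Call:
carry_out([
  {"tx":0,"ty":-42,"tz":0,"rx":0,"ry":0,"rz":0},
  {"tx":0,"ty":-42,"tz":0,"rx":0,"ry":0,"rz":0},
  {"tx":0,"ty":-42,"tz":0,"rx":0,"ry":0,"rz":0},
  {"tx":0,"ty":-42,"tz":0,"rx":0,"ry":0,"rz":0},
  {"tx":0,"ty":-42,"tz":0,"rx":0,"ry":0,"rz":0},
  {"tx":0,"ty":-42,"tz":0,"rx":0,"ry":0,"rz":0},
  {"tx":0,"ty":0,"tz":0,"rx":0,"ry":0,"rz":0},
  {"tx":0,"ty":0,"tz":0,"rx":0,"ry":0,"rz":0},
  {"tx":0,"ty":0,"tz":0,"rx":0,"ry":0,"rz":0},
])

```text
time: 33.05
tool_pos: [640.4, -325.1, 207.2]
tcp_rot: [3.141, 0.0, 3.093]
contact_force: [-0.2, 0.3, -0.5]
grip_width: 91.9
finger_force: 0.0
```

Run:
```python
from meas import *
snap('wrist','w9');print(bot.get_obs()['tool_pos'])
for f,X,z,R in [("w8",(599,-74.5),48,(35,60)),("w9",(597.5,-336.5),82,(26,50)),("w7",(597.5,-336.5),82,(20,34))]:
    m,im=load(f)
    q=m["camera_matrix"]@(m["R"]@np.array([*X,z],float)+m["t"]);p=q[:2]/q[2];print(f,p.round())
    c=rim(im,p,*R,w=75)
    for u,r in c or []: print("  ",u,r,onplane(m,u,z).round(1))
im=np.vstack([load("w8")[1][:300,:,::-1],load("w9")[1][:300,:,::-1]]);cv2.imwrite("pics/x8.png",im)
```

```text
[ 640.55931847 -324.95100925  207.41679891]
w8 [315. 144.]
   [317.  144.5] 36.993515 [599.7 -72.1  48. ]
w9 [303. 146.]
   [300.   145.25] 28.950138 [ 596.4 -339.6   82. ]
w7 [359. 226.]
   [357.25 225.75] 23.880283 [ 596.4 -337.8   82. ]
```

View pics/x8.png

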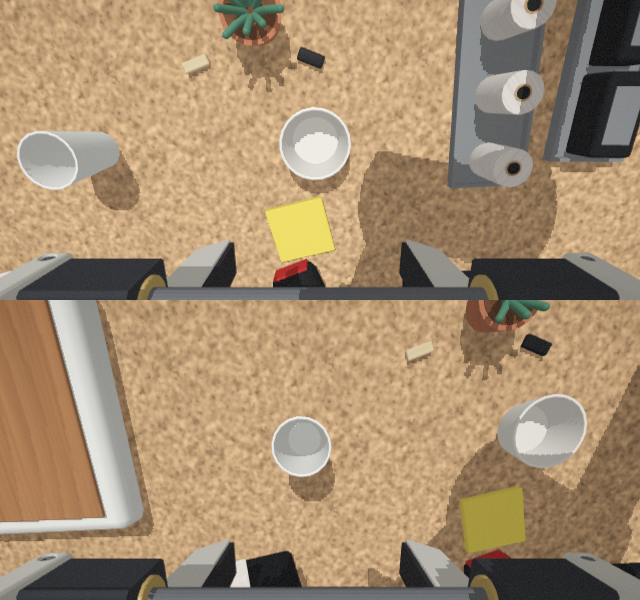

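w8 shows the wide cup rim at (315,144) with both short rolls in their tray and the adapter in its tray. w9 shows the slim cup rim at (301,146).

Call:
carry_out([
  {"tx":-22,"ty":-6,"tz":-20,"rx":0,"ry":0,"rz":0},
  {"tx":-21,"ty":-7,"tz":-30,"rx":0,"ry":0,"rz":0},
  {"tx":0,"ty":0,"tz":0,"rx":0,"ry":0,"rz":0},
  {"tx":0,"ty":0,"tz":-40,"rx":0,"ry":0,"rz":0},
  {"tx":0,"ty":0,"tz":-40,"rx":0,"ry":0,"rz":0},
  {"tx":0,"ty":0,"tz":-20,"rx":0,"ry":0,"rz":0},
  {"tx":0,"ty":0,"tz":-7,"rx":0,"ry":0,"rz":0},
  {"tx":0,"ty":0,"tz":0,"rx":0,"ry":0,"rz":0},
  {"tx":0,"ty":0,"tz":0,"rx":0,"ry":0,"rz":0},
])

```text
time: 34.0
tool_pos: [598.6, -340.2, 52.1]
tcp_rot: [-3.14, 0.003, 3.092]
contact_force: [0.7, -0.9, 0.9]
grip_width: 91.8
finger_force: 0.0
```

Call:
carry_out([
  {"tx":0,"ty":0,"tz":0,"rx":0,"ry":0,"rz":0},
  {"tx":0,"ty":0,"tz":0,"rx":0,"ry":0,"rz":0},
  {"tx":0,"ty":0,"tz":0,"rx":0,"ry":0,"rz":0},
  {"tx":0,"ty":0,"tz":0,"rx":0,"ry":0,"rz":0},
  {"tx":0,"ty":0,"tz":0,"rx":0,"ry":0,"rz":0},
  {"tx":0,"ty":0,"tz":0,"rx":0,"ry":0,"rz":0},
  {"tx":0,"ty":0,"tz":0,"rx":0,"ry":0,"rz":0},
], gripper=1)

```text
time: 34.7
tool_pos: [597.1, -340.0, 50.2]
tcp_rot: [3.142, 0.0, 3.091]
contact_force: [1.4, 0.2, 2.0]
grip_width: 57.5
finger_force: 30.0
```

Call:
carry_out([
  {"tx":0,"ty":0,"tz":30,"rx":0,"ry":0,"rz":0},
  {"tx":0,"ty":0,"tz":35,"rx":0,"ry":0,"rz":0},
  {"tx":0,"ty":10,"tz":25,"rx":0,"ry":0,"rz":0},
  {"tx":0,"ty":42,"tz":0,"rx":0,"ry":0,"rz":0},
  {"tx":0,"ty":43,"tz":0,"rx":0,"ry":0,"rz":0},
  {"tx":1,"ty":43,"tz":0,"rx":0,"ry":0,"rz":0},
  {"tx":1,"ty":43,"tz":0,"rx":0,"ry":0,"rz":0},
  {"tx":0,"ty":43,"tz":0,"rx":0,"ry":0,"rz":0},
  {"tx":0,"ty":42,"tz":0,"rx":0,"ry":0,"rz":0},
  {"tx":0,"ty":0,"tz":0,"rx":0,"ry":0,"rz":0},
  {"tx":0,"ty":0,"tz":0,"rx":0,"ry":0,"rz":0},
  {"tx":0,"ty":0,"tz":0,"rx":0,"ry":0,"rz":0},
])

```text
time: 35.9
tool_pos: [599.1, -75.0, 139.9]
tcp_rot: [-3.141, 0.0, 3.09]
contact_force: [0.0, -0.1, -0.7]
grip_width: 57.2
finger_force: 30.0
```

Run:
```python
from h import *
print(bot.get_obs()['tool_pos'])
a=snap('scene','s10')[1][130:270,230:400,::-1];b=snap('side','d10')[1][110:250,240:410,::-1]
cv2.imwrite("pics/x10.png",np.hstack([cv2.resize(i,None,fx=2.3,fy=2.3,interpolation=2) for i in(a,b)]))
```

```text
[599.0972693  -75.03334845 139.85039269]
```

View pics/x10.png

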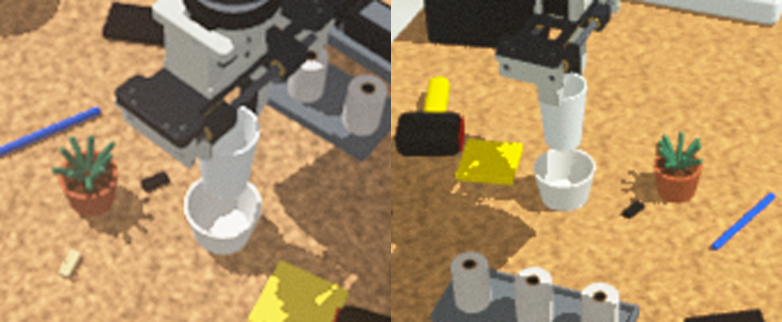

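Call:
carry_out([
  {"tx":0,"ty":1,"tz":-25,"rx":0,"ry":0,"rz":0},
  {"tx":0,"ty":0,"tz":-20,"rx":0,"ry":0,"rz":0},
  {"tx":0,"ty":0,"tz":-15,"rx":0,"ry":0,"rz":0},
  {"tx":0,"ty":0,"tz":-10,"rx":0,"ry":0,"rz":0},
  {"tx":0,"ty":0,"tz":-5,"rx":0,"ry":0,"rz":0},
  {"tx":0,"ty":0,"tz":0,"rx":0,"ry":0,"rz":0},
  {"tx":0,"ty":0,"tz":0,"rx":0,"ry":0,"rz":0},
])

```text
time: 36.7
tool_pos: [599.5, -73.4, 65.6]
tcp_rot: [-3.141, 0.001, 3.09]
contact_force: [0.2, 0.1, -0.5]
grip_width: 57.9
finger_force: 30.0
```

Run:
```python
from h import *
print(bot.get_obs()['tool_pos'],bot.get_obs()['contact_force'])
a=snap('scene','s11')[1][150:270,250:390,::-1];b=snap('side','d11')[1][110:230,240:380,::-1]
cv2.imwrite("pics/x11.png",np.hstack([cv2.resize(i,None,fx=2.8,fy=2.8,interpolation=2) for i in(a,b)]))
```

```text
[599.50449622 -73.35731401  65.57604113] [ 0.2100963   0.11136315 -0.45751604]
```

View pics/x11.png

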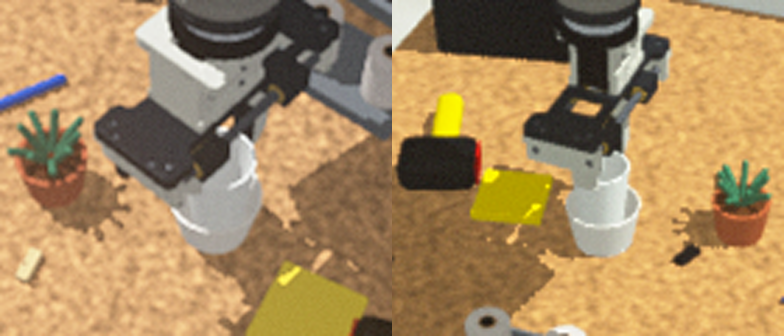

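The slim cup is inside the wide cup in both views, with no contact force. Lowering the last 11 mm.

Call:
carry_out([
  {"tx":0,"ty":0,"tz":-5,"rx":0,"ry":0,"rz":0},
  {"tx":0,"ty":0,"tz":-3,"rx":0,"ry":0,"rz":0},
  {"tx":0,"ty":0,"tz":-2,"rx":0,"ry":0,"rz":0},
  {"tx":0,"ty":0,"tz":-1,"rx":0,"ry":0,"rz":0},
  {"tx":0,"ty":0,"tz":0,"rx":0,"ry":0,"rz":0},
  {"tx":0,"ty":0,"tz":0,"rx":0,"ry":0,"rz":0},
])

```text
time: 37.4
tool_pos: [599.2, -72.9, 54.1]
tcp_rot: [3.142, 0.0, 3.091]
contact_force: [-0.2, 0.0, 2.3]
grip_width: 57.4
finger_force: 30.0
```

Force is +2.3 N, so it is just touching. Release and rise.

Call:
carry_out([
  {"tx":0,"ty":0,"tz":0,"rx":0,"ry":0,"rz":0},
  {"tx":0,"ty":0,"tz":0,"rx":0,"ry":0,"rz":0},
  {"tx":0,"ty":0,"tz":0,"rx":0,"ry":0,"rz":0},
  {"tx":0,"ty":0,"tz":0,"rx":0,"ry":0,"rz":0},
  {"tx":0,"ty":0,"tz":15,"rx":0,"ry":0,"rz":0},
  {"tx":0,"ty":0,"tz":35,"rx":0,"ry":0,"rz":0},
  {"tx":0,"ty":0,"tz":45,"rx":0,"ry":0,"rz":0},
  {"tx":0,"ty":-45,"tz":20,"rx":0,"ry":0,"rz":0},
  {"tx":0,"ty":-45,"tz":20,"rx":0,"ry":0,"rz":0},
  {"tx":0,"ty":-45,"tz":20,"rx":0,"ry":0,"rz":0},
  {"tx":0,"ty":-45,"tz":0,"rx":0,"ry":0,"rz":0},
  {"tx":0,"ty":0,"tz":0,"rx":0,"ry":0,"rz":0},
], gripper=0)

```text
time: 38.6
tool_pos: [598.2, -259.0, 208.9]
tcp_rot: [-3.139, 0.001, 3.085]
contact_force: [0.6, 0.4, -0.8]
grip_width: 92.0
finger_force: 0.0
```

Run:
```python
from meas import *
print(bot.get_obs()['tool_pos'])
m,im=snap('side','d12');b=im[140:360,200:420,::-1];a=snap('scene','s12')[1][80:260,230:470,::-1]
cv2.imwrite("pics/x12.png",np.hstack([cv2.resize(b,(400,400),interpolation=2),cv2.resize(a,(400,300),interpolation=2) if 0 else np.vstack([cv2.resize(a,(400,300),interpolation=2),np.zeros((100,400,3),np.uint8)])]))
s=load('s12')
def pr(m,X):
    q=m["camera_matrix"]@(m["R"]@np.array(X,float)+m["t"]);return (q[:2]/q[2]).round(1)
for n,X in dict(tall=(507,378.5,84),sb=(479,133.5,61),sa=(557,133.5,61),adapter=(488,260.5,44),slimrim=(599,-74,86)).items(): print(n,pr(m,X),pr(s[0],X))
```

```text
[ 598.22718931 -258.99182209  208.94167874]
tall [280.3 307.8] [400.6  91. ]
sb [331.3 238.9] [340.2 139.9]
sa [302.1 231.4] [364.5 153.9]
adapter [309.6 280.5] [369.8 120.6]
slimrim [315.3 172. ] [327.2 208.7]
```

View pics/x12.png

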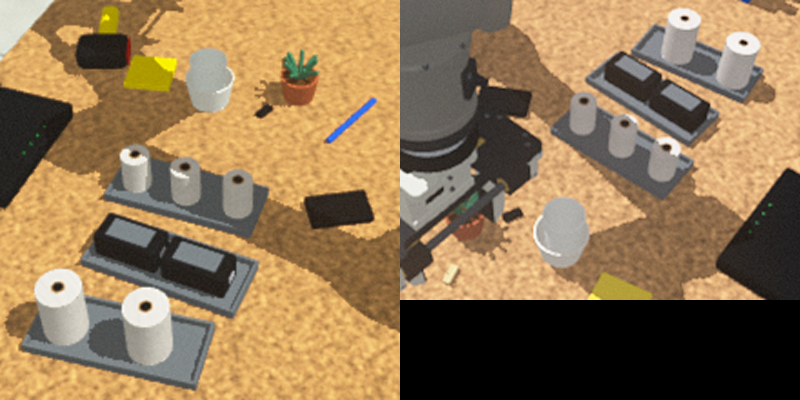

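In the final view, the roll holes and adapter label fall within about 1 px of where they should be when resting on the tray floors. The slim cup sits nested and the plant is upright. Handing in.

```bash
python3 -c "
from plant import bot
print(bot.close_job())"
```

```text
the job is handed in; nothing more can be done
None
```

I handed the job in at about 39 s of the 144 s allowed, with no verdict returned: the last pictures show all three rolls and the adapter resting in their own trays, the slim cup nested in the wide cup, and the plant upright.

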